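Draw the mushroom-handled carving gouge from the drawer and hold it slanted

TASK

Pull the drawer of the low plywood chest right out to its stop and leave it open; then draw the carving gouge with the mushroom handle (the broadest handle in the row) up out of its socket and tip it to about 45 degrees from upright, point still downwards, as one holds it to look at its edge. Finish while still holding it like that in the gripper, at rest, all of it higher than the chest's top and touching nothing else; leave the other carving tools in their sockets and everything else where it lies.

Things in the scene. Friction and masses are not known exactly. Their poses are not given: they have to be found in the camera images.
- chest: Low plywood chest with one drawer, fixed to the bench: 243 mm deep (x), 310 mm wide (y), top 170 mm above the bench. Origin at the centre of its underside. The drawer slides out along the chest's -x axis, towards the robot.
- block_top (a point): Centre of the top of the wooden socket block in the drawer (moves with it), 78 mm above the bench: four sockets in a row along the chest's y, 62 mm apart, hold four carving tools, reachable once the drawer is open, when the row is 82 mm in front of the chest's top panel. Drawer side and back walls reach 107 mm above the bench, its front panel 162 mm. Axes as the chest's.
- drawer (a joint): How far the drawer is drawn out, in m: 0 shut, 0.165 at the stop. It starts shut, slides with about 2 N and stays where it is left.
- drawer_handle (a point): Middle of the drawer's steel bar handle: a round bar 10 mm thick, 120 mm long along the chest's y, 42 mm out from the drawer's front panel and 31 mm below the chest's top. It moves with the drawer. Axes as the chest's.
- gouge: The gouge to draw out. Stands blade down in one of the four sockets. Steel blade 11 mm thick and 50 mm long below the handle, beech handle. Mushroom handle: a neck 22 mm thick, above it a round cap 36 mm across and 28 mm high. 110 mm long, about 80 g. Origin at the blade's point; z runs along the blade towards the handle (upright in the socket). Seated, its point is 50 mm below the block's top; it slides straight up freely.
- gouge_grip (a point): Centre of the gouge's cap (14 mm below the handle's top, 96 mm from the blade's point, 46 mm above the block while seated). Axes as the gouge's.
- gouge_tip (a point): Point of the gouge's blade, the end opposite the handle. Axes as the gouge's.
- straight_grip (a point): Centre of the handle of another carving tool: plain round straight handle 22 mm thick, top 60 mm above the block. To be left in its socket.
- square_grip (a point): Centre of the handle of another carving tool: square handle 21 mm thick, top 56 mm above the block. To be left in its socket.
- ball_grip (a point): Centre of the ball handle, 26 mm across, of another carving tool, top 53 mm above the block. To be left in its socket.
- plane: Hand plane with red grips lying on the bench to the left, 170 x 50 mm, 70 mm high. Origin under its centre. Not to be moved.
- mallet: Wooden mallet lying on the bench to the right: head 70 x 120 x 60 mm centred 110 mm along its x from the origin, handle along x reaching 140 mm the other way. Not to be moved.
- tin: Open metal tin on the bench to the right, 76 mm across, 70 mm high. Origin under its centre. Not to be moved.
- trysquare: Try square lying flat on the bench near the robot on the right: wooden stock 20 x 120 x 16 mm along y, 80 mm on the -x side of the origin, steel blade 30 mm wide reaching 88 mm on the +x side. Not to be moved.
- sander: Cork sanding block lying near the middle of the chest's top, 60 x 110 x 35 mm high. Origin under its centre. Not to be moved.

How it is judged:
By the outcome, as a careful person would: the job done as asked, in the order asked, and still so for the second after the job is handed in, while the arm keeps its last pose, push and grip.
It also fails if it takes over 48 s, if anything falls off the work surface, if the arm or the gripper's body presses on something with over 40 N, if the wrist force passes 120 N, or if a joint passes its speed limit or range.

ROBOT

A 6-joint arm with a two-finger parallel gripper is mounted at the origin on the work surface. World frame = base frame: x ahead of the robot, y to its left, z up, the work surface at z = 0. Lengths are in mm, angles in rad, forces in N, time in s.
With the tool pointing down it reaches from about 275 to 750 mm from the base axis. Payload 10.2 kg.
Tool frame: the origin (TCP) lies midway between the tips of the shut fingers; the grasp point (between the pads) lies 19 mm behind it; z points along the fingers, y is the line along which they close (so a half turn about z gives the same grasp; the last joint's range is limited). The gripper opens to 88 mm and grips with 3 to 60 N. Pads are 18 mm wide; open, the fingers measure 123 mm over their backs; the gripper's body (75 mm by 187 mm) begins 45 mm behind the grasp point.
Start: joints at [-1.397, 0.313, 1.498, -0, 1.331, -0.223], TCP at [202.884, -484.22, 238.72] pointing down, gripper open.
Joint ranges: [-2.94, 2.94], [-0.97, 2.17], [0.19, 2.56], [-1.23, 4.37], [0.02, 3.11], [-2.88, 2.88]. Speed limits (rad/s): [2.39, 2.39, 3.01, 3.14, 3.14, 3.14].

INTERFACE

Orientations are given as a rotation vector (axis times angle).
In Python, from station import env gives the robot as it stands. The module is installed in compiled form; this text tells all that it offers.
- The arm moves only by the shell command python3 -m handwheel 'ROWS' [FORCE]. ROWS is a JSON object of lists of equal length, an entry for each row: "linear": the shift along the world's x, y, z in units of 40 mm (1.0 is 40 mm), a list of three; "dr": the turn, a rotation vector about the world's x, y, z in units of 5 degrees (1.0 is 5 degrees), a list of three; "jaw": the finger opening in mm, from 0 to 88.1. A call has exactly 8 rows; each row shifts and turns the commanded pose from where the row before left it; what a row does not reach is not made up. A row lasts 1/10 s, in which the tool goes at most 50 mm and 8.59 degrees, less where a joint would pass 70% of its speed; a pose out of reach is approached as far as the arm can. A call is refused whole if a number of a shift passes 1 or a number of a turn 1, either way. A call with a gripper value outside its range is refused whole. The fingers move at their own pace and stop on an object; FORCE is the grip in N (left out, the last holds). Time passes only in rows, so rows that do not move let the fingers close, or fill a call up. It gives the time, the measured TCP pose, the force, the opening and the grip force at its end, in the units of the state.
- env.read_state(): the state, without advancing time (a new reading comes with each control period).
- env.capture(name): name is "scene" or "top"; returns the picture (480x640x3 uint8, red, green, blue); there is no depth.
- env.get_calibration(name): a dict with "fx", "fy", "cx", "cy" (pixels), "distortion" ([k1, k2, p1, p2, k3] as OpenCV has them; the pictures are not rectified), "R" (3x3) and "t" (3): a world point X has camera coordinates R X + t. Camera axes: x right, y down, z forward; pixel columns grow to the right and rows downward; lengths in mm; the calibration is good to about 2 mm. A picture is of the moment at which its call begins. get_calibration takes no time and is no camera call.
- env.close_job(): hands the job in; it is judged then, once.
Trained networks look in the newest picture that a camera, given by its name, has taken for a name from the list of things; names that differ only in an ending like _2 or _b are one class to them, and where a whole thing is asked for, a point or a joint stands for the part that bears it (a point fixed in the world has none). Each returns a list of dicts, best first, with "conf" (0 to 1); they miss things now and then, are a little off and sometimes report something else, mostly with a low value. They report only what shows in the picture. A call takes as long as a camera call.
- env.spot_in(camera, label): "centre" ([column, row] in pixels, amid what is visible of it).
- env.spot_point(camera, label): "centre" ([column, row] in pixels: a listed point, or the origin of a listed thing).
The state is a dict: "time_s": time; "joint_positions": joint angles; "joint_vel": joint speeds; "tau": joint torques, N m; "tool_pos": TCP position; "eef_rot": TCP orientation; "contact_force": force on the tool from outside, world axes, zero at the start; "ft_torque": the same for the moment, N m; "width": opening from 0.0 (shut) to 1.0 (fully open); "grip_force": force on a finger pad.
Only numpy, scipy, OpenCV 4.12 (cv2) and the standard library are available. Lean on these libraries where they do the work, as an engineer would, in place of code of your own. Each camera call takes 0.05 s, during which the arm holds its last target. There are 200 camera calls.

## Working session

There is one attempt and no reset: what is moved stays moved. The work goes in short steps, Python scripts to look and compute and a shell command to move; the robot and the scene stay as the last step left them, time stands still between calls to the robot, and variables do not carry over. Pictures are saved under pics/ and viewed, at most 10 in all, crops included, and the job is handed in when it is done.

```bash
mkdir -p pics; cat > h.py <<'E'
import numpy as np, cv2
from station import env
def ray(cam,px):
    c=env.get_calibration(cam);K=np.array([[c['fx'],0,c['cx']],[0,c['fy'],c['cy']],[0,0,1.]])
    u=cv2.undistortPoints(np.array([[px]],float),K,np.array(c['distortion'],float)).ravel()
    R=np.array(c['R']);t=np.array(c['t']).ravel()
    return -R.T@t, R.T@np.array([u[0],u[1],1.])
def atz(cam,px,z):
    o,d=ray(cam,px);return (o+d*(z-o[2])/d[2]).round(1)
def proj(cam,X):
    c=env.get_calibration(cam);K=np.array([[c['fx'],0,c['cx']],[0,c['fy'],c['cy']],[0,0,1.]])
    return cv2.projectPoints(np.array([X],float),cv2.Rodrigues(np.array(c['R'],float))[0],np.array(c['t'],float),K,np.array(c['distortion'],float))[0].ravel()
def tri(p1,p2):
    a,b=ray('scene',p1),ray('top',p2)
    A=np.stack([a[1],-b[1]],1);s=np.linalg.lstsq(A,b[0]-a[0],rcond=None)[0]
    P,Q=a[0]+a[1]*s[0],b[0]+b[1]*s[1];return ((P+Q)/2).round(1),np.linalg.norm(P-Q).round(1)
def save(cam,name):
    im=env.capture(cam);cv2.imwrite('pics/'+name,im[:,:,::-1]);return im
E
python3 - <<'E'
from h import *
for c in('scene','top'):
    save(c,c+'1.png'); o,d=ray(c,(320,240));print(c,o.round(),d.round(2))
    for l,z in(('chest',0),('drawer_handle',139),('sander',170),('plane',0),('mallet',0),('tin',0),('trysquare',0)):
        r=env.spot_point(c,l)
        for q in r[:2]: print(l,np.round(q['centre']),round(q['conf'],2),atz(c,q['centre'],z))
s=env.read_state();print(s['tool_pos'],s['eef_rot'],s['time_s'])
E
```

```text
scene [ 719. -321. 1152.] [-0.16  0.25 -0.96]
drawer_handle [342. 266.] 0.92 [626.2 -87.  139. ]
sander [403. 291.] 0.61 [777.  -80.2 170. ]
plane [376.  96.] 0.82 [445.6 467.8   0. ]
mallet [181. 389.] 0.67 [ 411.5 -536.7    0. ]
tin [293. 398.] 0.85 [ 669.2 -412.1    0. ]
trysquare [187. 317.] 0.58 [ 324.7 -375.8    0. ]
top [ 332.  -47. 1725.] [ 0.16  0.02 -0.99]
drawer_handle [344. 229.] 0.81 [624.9 -77.8 139. ]
sander [344. 177.] 0.68 [772.  -77.4 170. ]
plane [166. 293.] 0.76 [448.6 476.3   0. ]
plane [346. 174.] 0.3 [829.4 -86.5   0. ]
mallet [492. 306.] 0.82 [ 410.1 -535.4    0. ]
tin [446. 221.] 0.63 [ 677.3 -402.9    0. ]
[ 202.89775516 -484.22231829  238.71471993] [-3.07994141e+00 -6.19214816e-01 -4.47726746e-05] 0.8
```

View pics/scene1.png

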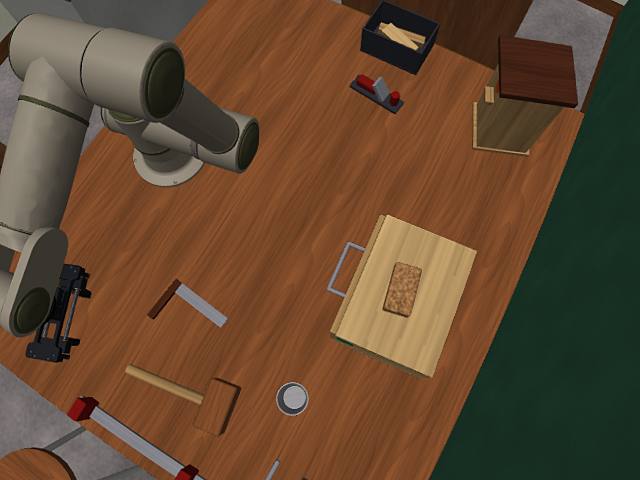

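View pics/top1.png

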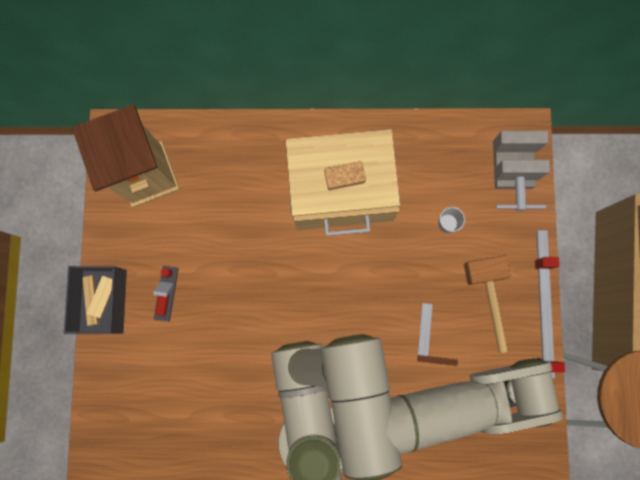

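The scene view shows the chest top with corners at about (387,215), (476,250), (432,377) and (332,333), and the bar handle at (328-350, 243-292). In the top view the corners are at (287,140), (392,130), (399,207) and (293,217), the bar is at (347,231), and the sander sits on the lid. Next I'll work out the yaw.

```bash
python3 - <<'E'
from h import *
for cam,C in(('scene',[(387,215),(476,250),(432,377),(332,333)]),('top',[(287,140),(392,130),(399,207),(293,217)])):
    P=np.array([atz(cam,p,170) for p in C]);print(P.tolist(),P.mean(0))
    for i in range(4):
        e=P[(i+1)%4]-P[i];print(np.linalg.norm(e).round(),np.degrees(np.arctan2(e[1],e[0])).round(1))
for cam,C in(('scene',[(348,244),(329,290)]),('top',[(327,233),(368,230)])):
    print([atz(cam,p,139).tolist() for p in C])
print(tri((342,266),(344,229)))
# tool axes
import cv2
print(cv2.Rodrigues(np.array(env.read_state()['eef_rot']))[0].round(3))
E
```

```text
[[662.6, 65.9, 170.0], [884.6, 90.5, 170.0], [916.4, -217.2, 170.0], [682.2, -239.0, 170.0]] [786.45 -74.95 170.  ]
223.0 6.3
309.0 -84.1
235.0 -174.7
306.0 93.7
[[883.3, 88.3, 170.0], [913.0, -217.3, 170.0], [684.1, -234.7, 170.0], [654.7, 68.0, 170.0]] [783.775 -73.925 170.   ]
307.0 -84.4
230.0 -175.7
304.0 95.5
229.0 5.1
[[612.5, -33.7, 139.0], [627.0, -153.4, 139.0]]
[[613.9, -29.0, 139.0], [623.0, -147.9, 139.0]]
(array([626.6, -81.4, 121. ]), np.float64(7.3))
[[ 0.922  0.386  0.   ]
 [ 0.386 -0.922  0.   ]
 [ 0.    -0.    -1.   ]]
```

```bash
R='[0.65,0.62,0]'; python3 -m handwheel '{"linear":[[0.65,0.62,0],[0.65,0.62,0],[0.65,0.62,0],[0.65,0.62,0],[0.65,0.62,0],[0.65,0.62,0],[0.65,0.62,0],[0.65,0.62,0]],"dr":[[0,0,0.91],[0,0,0.91],[0,0,0.91],[0,0,0.91],[0,0,0.91],[0,0,0.91],[0,0,0.91],[0,0,0.91]],"jaw":[30,30,30,30,30,30,30,30]}' 30
python3 -m handwheel '{"linear":[[0.65,0.62,0],[0.65,0.62,0],[0.65,0.62,0],[0.65,0.62,0],[0.65,0.62,0],[0.65,0.62,0],[0.6,0.6,0],[0,0,0]],"dr":[[0,0,0.91],[0,0,0.91],[0,0,0.91],[0,0,0.91],[0,0,0.91],[0,0,0.91],[0,0,0.91],[0,0,0.91]],"jaw":[30,30,30,30,30,30,30,30]}'
python3 - <<'E'
from h import *
s=env.read_state();print(s['tool_pos'],cv2.Rodrigues(np.array(s['eef_rot']))[0].round(3),s['width'],s['joint_positions'])
for c in('scene','top'):
    save(c,c+'2.png')
    for q in env.spot_point(c,'drawer_handle')[:2]: print(c,q,atz(c,q['centre'],139))
E
```

```text
time_s: 1.6
tool_pos: [411.8, -284.7, 238.8]
eef_rot: [2.73, 1.554, 0.0]
contact_force: [-0.3, -0.3, -0.3]
width: 0.346
grip_force: 0.0
time_s: 2.4
tool_pos: [592.6, -110.2, 238.1]
eef_rot: [-2.103, -2.333, -0.001]
contact_force: [-0.5, -1.0, -0.2]
width: 0.338
grip_force: 0.0
[ 592.63720286 -110.16111798  238.14954871] [[-0.103  0.995  0.   ]
 [ 0.995  0.103  0.001]
 [ 0.001  0.    -1.   ]] 0.33795855029489646 [-3.78257971e-01  4.87513424e-01  1.24642757e+00  7.70389114e-04
  1.40787512e+00 -4.81832759e-01]
scene {'centre': [339.1, 268.9], 'conf': 0.57} [623.3 -97.8 139. ]
scene {'centre': [291.7, 396.0], 'conf': 0.42} [ 670.7 -399.5  139. ]
top {'centre': [345.0, 230.4], 'conf': 0.96} [621.7 -81.2 139. ]
```

View pics/scene2.png

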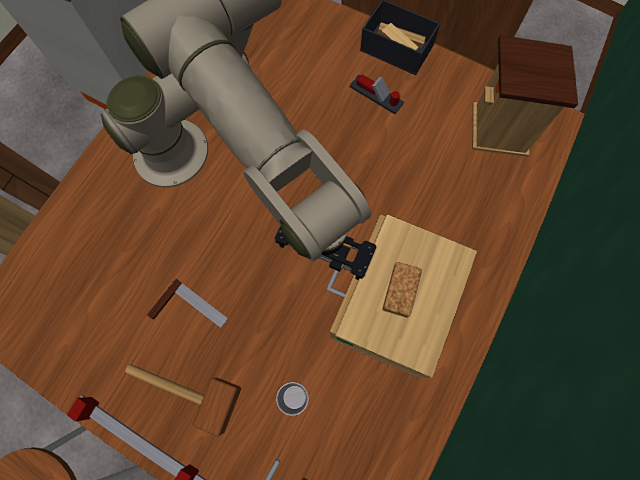

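The gripper hovers just short of the bar, at about (345,255). I'll go 26 mm ahead and 21 mm left, then down.

```bash
python3 -m handwheel '{"linear":[[0.33,0.27,0],[0.33,0.27,0],[0,0,-0.4],[0,0,-0.5],[0,0,-0.5],[0,0,-0.5],[0,0,-0.5],[0,0,-0.5]],"dr":[[0,0,0],[0,0,0],[0,0,0],[0,0,0],[0,0,0],[0,0,0],[0,0,0],[0,0,0]],"jaw":[30,30,30,30,30,30,30,30]}'
```

```text
time_s: 3.4
tool_pos: [616.9, -92.2, 122.2]
eef_rot: [2.115, 2.322, 0.0]
contact_force: [-0.3, 0.2, 0.4]
width: 0.34
grip_force: 0.0
```

```bash
python3 -m handwheel '{"linear":[[0,0,0],[0,0,0],[0,0,0],[0,0,0],[0,0,0],[0,0,0],[0,0,0],[0,0,0]],"dr":[[0,0,0],[0,0,0],[0,0,0],[0,0,0],[0,0,0],[0,0,0],[0,0,0],[0,0,0]],"jaw":[6,6,6,6,6,6,6,6]}' 20
```

```text
time_s: 4.2
tool_pos: [617.2, -91.9, 124.1]
eef_rot: [2.111, 2.325, -0.001]
contact_force: [-5.5, -2.5, 4.9]
width: 0.102
grip_force: 20.0
```

```bash
python3 -m handwheel '{"linear":[[-0.2,-0.02,0],[-0.5,-0.05,0],[-0.6,-0.06,0],[-0.6,-0.06,0],[-0.6,-0.06,0],[-0.6,-0.06,0],[-0.5,-0.05,0],[-0.2,-0.02,0]],"dr":[[0,0,0],[0,0,0],[0,0,0],[0,0,0],[0,0,0],[0,0,0],[0,0,0],[0,0,0]],"jaw":[6,6,6,6,6,6,6,6]}'
python3 -m handwheel '{"linear":[[-0.1,-0.01,0],[-0.1,-0.01,0],[-0.1,-0.01,0],[-0.05,0,0],[0,0,0],[0,0,0],[0,0,0],[0,0,0]],"dr":[[0,0,0],[0,0,0],[0,0,0],[0,0,0],[0,0,0],[0,0,0],[0,0,0],[0,0,0]],"jaw":[6,6,6,6,6,6,6,6]}'
```

```text
time_s: 5.0
tool_pos: [464.5, -106.5, 124.0]
eef_rot: [2.111, 2.324, 0.002]
contact_force: [2.2, 3.1, 4.2]
width: 0.103
grip_force: 20.0
time_s: 5.8
tool_pos: [452.9, -107.6, 124.0]
eef_rot: [2.109, 2.322, 0.006]
contact_force: [8.3, 3.9, 1.9]
width: 0.105
grip_force: 20.0
```

```bash
python3 -m handwheel '{"linear":[[-0.05,-0.01,0],[-0.05,0,0],[0,0,0],[0.05,0,0],[0,0,0],[0,0,0],[0,0,0],[0,0,0]],"dr":[[0,0,0],[0,0,0],[0,0,0],[0,0,0],[0,0,0],[0,0,0],[0,0,0],[0,0,0]],"jaw":[6,6,6,6,30,30,30,30]}'
python3 -m handwheel '{"linear":[[0,0,0.3],[0,0,0.5],[0,0,0.8],[-0.2,0,1],[-0.5,0.5,1],[-0.8,1,0.5],[-0.8,1,0],[-0.8,1,0]],"dr":[[0,0,0],[0,0,0],[0,0,0],[0,0,0],[0,0,0],[0,0,-1],[0,0,-1],[0,0,-1]],"jaw":[30,30,30,30,30,30,46,46]}'
python3 - <<'E'
from h import *
s=env.read_state();print(s['tool_pos'],cv2.Rodrigues(np.array(s['eef_rot']))[0].round(3),s['width'],s['joint_positions'])
for c in('scene','top'):
    im=save(c,c+'3.png')
    for l,z in(('drawer_handle',139),('block_top',78),('gouge_grip',124),('straight_grip',114),('square_grip',112),('ball_grip',118)):
      for q in env.spot_point(c,l)[:2]: print(c,l,q,atz(c,q['centre'],z))
im=cv2.imread('pics/scene3.png')[190:390,260:500];cv2.imwrite('pics/s3c.png',cv2.resize(im,None,fx=3,fy=3,interpolation=2))
E
```

```text
time_s: 6.6
tool_pos: [449.0, -108.2, 122.7]
eef_rot: [-2.112, -2.326, 0.0]
contact_force: [0.2, -0.1, 0.6]
width: 0.342
grip_force: 0.0
time_s: 7.4
tool_pos: [328.3, 27.2, 285.1]
eef_rot: [2.402, 2.024, 0.001]
contact_force: [1.0, 1.2, 0.3]
width: 0.495
grip_force: 0.0
[328.27059637  27.19276207 285.11830366] [[ 0.169  0.986  0.001]
 [ 0.986 -0.169 -0.   ]
 [ 0.     0.001 -1.   ]] 0.4953119141894456 [-2.78329257e-01 -1.80444801e-01  1.90671517e+00  1.57168929e-04
  1.41424128e+00 -1.08177675e-01]
scene drawer_handle {'centre': [324.4, 283.0], 'conf': 0.37} [ 609.6 -144.2  139. ]
scene block_top {'centre': [333.3, 265.6], 'conf': 0.79} [600.7 -84.   78. ]
scene gouge_grip {'centre': [326.4, 274.7], 'conf': 0.46} [ 602.3 -121.7  124. ]
scene straight_grip {'centre': [315.3, 295.4], 'conf': 0.47} [ 602.7 -176.5  114. ]
scene square_grip {'centre': [378.0, 95.9], 'conf': 0.75} [478.5 394.2 112. ]
scene ball_grip {'centre': [323.0, 284.5], 'conf': 0.58} [ 606.2 -145.3  118. ]
scene ball_grip {'centre': [342.4, 231.1], 'conf': 0.44} [582.4  -5.3 118. ]
top drawer_handle {'centre': [349.7, 286.2], 'conf': 0.77} [459.5 -94.6 139. ]
top block_top {'centre': [352.1, 246.9], 'conf': 0.81} [ 582.6 -103.8   78. ]
top gouge_grip {'centre': [359.8, 236.2], 'conf': 0.69} [ 607.3 -124.8  124. ]
top straight_grip {'centre': [374.6, 236.5], 'conf': 0.39} [ 608.2 -168.7  114. ]
top square_grip {'centre': [337.7, 241.4], 'conf': 0.53} [593.7 -60.3 112. ]
top ball_grip {'centre': [315.1, 244.5], 'conf': 0.47} [583.4   6.  118. ]
```

View pics/s3c.png

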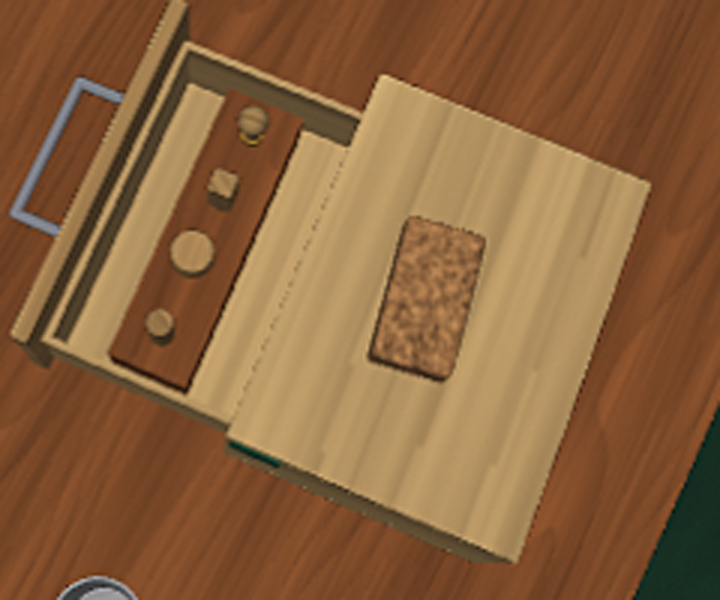

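The crop shows the drawer open. The row in crop pixels is ball (252,122), square (223,187), mushroom cap (192,253) and straight (160,323).

```bash
python3 - <<'E'
from h import *
for n,(u,v),z in(('cap',(192,253),138),('straight',(160,323),138),('square',(222,185),134),('ball',(252,122),124)):
    print(n,atz('scene',(260+u/3,190+v/3),z))
print('cap det',atz('scene',(326.4,274.7),124),tri((325,275),(359.8,236.2)))
im=cv2.imread('pics/top3.png')[205:305,270:430];cv2.imwrite('pics/t3c.png',cv2.resize(im,None,fx=5,fy=5,interpolation=2))
E
```

```text
cap [ 598.5 -126.4  138. ]
straight [ 604.  -186.7  138. ]
square [591.8 -65.5 134. ]
ball [586.   -4.2 124. ]
cap det [ 602.3 -121.7  124. ] (array([ 603. , -125.6,  140.9]), np.float64(4.2))
```

View pics/t3c.png

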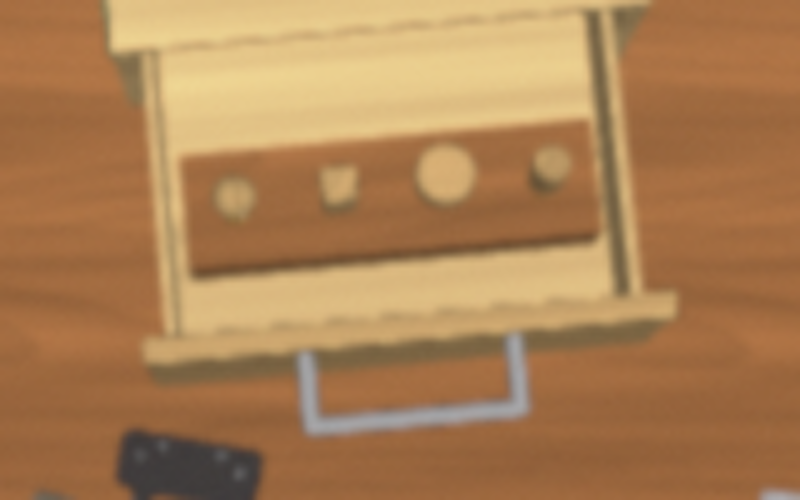

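```bash
python3 -m handwheel '{"linear":[[0.42,-0.24,0],[0.42,-0.24,0],[0.42,-0.24,0],[0.42,-0.24,0],[0.42,-0.24,0],[0.42,-0.24,0],[0.42,-0.24,0],[0.42,-0.24,0]],"dr":[[0,0,-1],[0,0,-1],[0,0,-1],[0,0,-1],[0,0,-1],[0,0,-1],[0,0,-1],[0,0,-1]],"jaw":[46,46,46,46,46,46,46,46]}'
python3 -m handwheel '{"linear":[[0.42,-0.24,0],[0.42,-0.24,0],[0.42,-0.24,0],[0.42,-0.24,0],[0.42,-0.24,-0.3],[0.42,-0.24,-0.5],[0.42,-0.24,-0.5],[0.42,-0.24,-0.5]],"dr":[[0,0,-1],[0,0,-1],[0,0,-1],[0,0,-1],[0,0,-1],[0,0,-1],[0,0,-1],[0,0,0]],"jaw":[46,46,46,46,46,46,46,46]}'
python3 - <<'E'
from h import *
s=env.read_state();print(s['tool_pos'],cv2.Rodrigues(np.array(s['eef_rot']))[0].round(3),s['width'],s['joint_positions'])
print(atz('top',(359.2,239.6),138))
E
```

```text
time_s: 8.9
tool_pos: [464.9, -51.1, 284.7]
eef_rot: [-2.949, -1.083, 0.0]
contact_force: [0.9, -0.0, -0.8]
width: 0.524
grip_force: 0.0
time_s: 9.7
tool_pos: [599.2, -127.9, 211.8]
eef_rot: [-3.138, -0.148, 0.0]
contact_force: [-1.0, -0.4, 0.6]
width: 0.525
grip_force: 0.0
[ 599.19288879 -127.89263646  211.78429368] [[ 0.996  0.094 -0.   ]
 [ 0.094 -0.996  0.   ]
 [-0.    -0.    -1.   ]] 0.5248375424907072 [-4.01266568e-01  5.27548425e-01  1.25289205e+00  7.34173070e-06
  1.36147418e+00  1.07547566e+00]
[ 594.9 -122.3  138. ]
```

```bash
python3 -m handwheel '{"linear":[[-0.05,0.08,0],[0,0,-0.4],[0,0,-0.5],[0,0,-0.5],[0,0,-0.3],[0,0,-0.2],[0,0,0],[0,0,0]],"dr":[[0,0,0],[0,0,0],[0,0,0],[0,0,0],[0,0,0],[0,0,0],[0,0,0],[0,0,0]],"jaw":[46,46,46,46,46,46,46,46]}'
python3 - <<'E'
from h import *
s=env.read_state();print(s['tool_pos'],s['contact_force'])
im=save('scene','scene4.png')[190:390,260:500,::-1];cv2.imwrite('pics/s4c.png',cv2.resize(im,None,fx=3,fy=3,interpolation=2))
E
```

```text
time_s: 10.5
tool_pos: [596.8, -124.2, 137.8]
eef_rot: [3.137, 0.152, 0.002]
contact_force: [0.5, -0.2, -0.5]
width: 0.516
grip_force: 0.0
[ 596.81813299 -124.24677764  137.76136063] [ 0.54307363 -0.24960275 -0.49991688]
```

View pics/s4c.png

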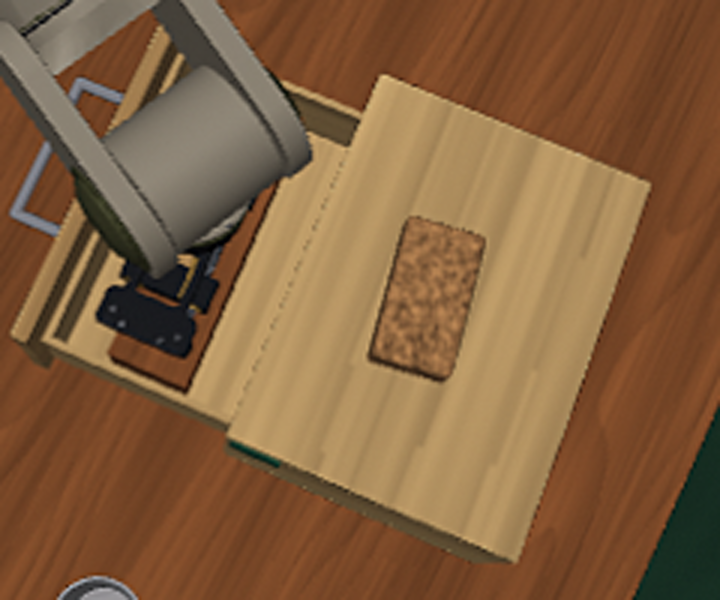

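The gripper is centred over the block row, around crop (165,300), and hides the handles. I'll descend gently, watching the force.

```bash
python3 -m handwheel '{"linear":[[0,0,-0.1],[0,0,-0.1],[0,0,-0.1],[0,0,-0.1],[0,0,0],[0,0,0],[0,0,0],[0,0,0]],"dr":[[0,0,0],[0,0,0],[0,0,0],[0,0,0],[0,0,0],[0,0,0],[0,0,0],[0,0,0]],"jaw":[46,46,46,46,46,46,46,46]}' 15
```

```text
time_s: 11.35
tool_pos: [596.6, -124.2, 121.1]
eef_rot: [3.138, 0.152, 0.0]
contact_force: [0.1, -0.8, 0.1]
width: 0.523
grip_force: 0.0
```

```bash
python3 -m handwheel '{"linear":[[0,0,-0.1],[0,0,-0.1],[0,0,-0.1],[0,0,-0.1],[0,0,0],[0,0,0],[0,0,0],[0,0,0]],"dr":[[0,0,0],[0,0,0],[0,0,0],[0,0,0],[0,0,0],[0,0,0],[0,0,0],[0,0,0]],"jaw":[46,46,46,46,46,46,46,46]}'
```

```text
time_s: 12.15
tool_pos: [596.6, -124.2, 105.1]
eef_rot: [3.138, 0.152, 0.0]
contact_force: [-0.4, 0.3, -0.5]
width: 0.524
grip_force: 0.0
```

```bash
python3 -m handwheel '{"linear":[[0,0,0],[0,0,0],[0,0,0],[0,0,0],[0,0,0],[0,0,0],[0,0,0],[0,0,0]],"dr":[[0,0,0],[0,0,0],[0,0,0],[0,0,0],[0,0,0],[0,0,0],[0,0,0],[0,0,0]],"jaw":[30,30,30,30,30,30,30,30]}' 20
```

```text
time_s: 12.95
tool_pos: [596.6, -124.1, 105.0]
eef_rot: [3.138, 0.152, 0.0]
contact_force: [-0.2, 0.9, 1.2]
width: 0.403
grip_force: 20.0
```

```bash
python3 -m handwheel '{"linear":[[0,0,0],[0,0,0.1],[0,0,0.3],[0,0,0.4],[0,0,0.5],[0,0,0.6],[0,0,0.6],[0,0,0.6]],"dr":[[0,0,0],[0,0,0],[0,0,0],[0,0,0],[0,0,0],[0,0,0],[0,0,0],[0,0,0]],"jaw":[30,30,30,30,30,30,30,30]}' 35
python3 -m handwheel '{"linear":[[0,0,0.6],[0,0,0.6],[-0.2,0,0.6],[-0.5,0,0.6],[-0.5,0,0.6],[-0.5,0,0],[-0.2,0,0],[0,0,0]],"dr":[[0,0,0],[0,0,0],[0,0,0],[0,0,0],[0,0,0],[0,0,0],[0,0,0],[0,0,0]],"jaw":[30,30,30,30,30,30,30,30]}'
```

```text
time_s: 13.75
tool_pos: [596.4, -124.2, 230.8]
eef_rot: [3.138, 0.152, 0.001]
contact_force: [0.0, 0.2, -1.2]
width: 0.4
grip_force: 35.0
time_s: 14.55
tool_pos: [520.0, -124.1, 349.4]
eef_rot: [3.138, 0.151, 0.0]
contact_force: [0.3, 0.6, -1.4]
width: 0.392
grip_force: 35.0
```

```bash
python3 -m handwheel '{"linear":[[0,0,0],[0,0,0],[0,0,0],[0,0,0],[0,0,0],[0,0,0],[0,0,0],[0,0,0]],"dr":[[0.03,-0.3,0],[0.06,-0.6,0],[0.08,-0.8,0],[0.08,-0.8,0],[0.08,-0.8,0],[0.08,-0.8,0],[0.08,-0.8,0],[0.08,-0.8,0]],"jaw":[30,30,30,30,30,30,30,30]}'
python3 -m handwheel '{"linear":[[0,0,0],[0,0,0],[0,0,0],[0,0,0],[0,0,0],[0,0,0],[0,0,0],[0,0,0]],"dr":[[0.08,-0.8,0],[0.08,-0.8,0],[0.08,-0.8,0],[0.06,-0.6,0],[0.03,-0.3,0],[0,0,0],[0,0,0],[0,0,0]],"jaw":[30,30,30,30,30,30,30,30]}'
python3 - <<'E'
from h import *
s=env.read_state();R=cv2.Rodrigues(np.array(s['eef_rot']))[0];print(R.round(3),s['contact_force'])
g=np.array(s['tool_pos'])-19*R[:,2];t=g+96*R[:,2];print('grip',g,'tip',t)
for c in('scene','top'):
    im=save(c,c+'5.png');print(c,proj(c,g),proj(c,t),*[(l,env.spot_point(c,l)[:2]) for l in('gouge_grip','gouge_tip','drawer_handle')])
p=proj('scene',(g+t)/2).astype(int)
im=cv2.imread('pics/scene5.png')[max(0,p[1]-75):p[1]+75,max(0,p[0]-100):p[0]+100];print(p);cv2.imwrite('pics/s5c.png',cv2.resize(im,None,fx=4,fy=4,interpolation=2))
E
```

```text
time_s: 15.35
tool_pos: [520.9, -124.3, 348.7]
eef_rot: [-3.015, -0.145, -0.775]
contact_force: [-0.3, -0.1, -0.6]
width: 0.395
grip_force: 35.0
time_s: 16.15
tool_pos: [520.8, -124.2, 349.0]
eef_rot: [-2.861, -0.139, -1.191]
contact_force: [-0.0, -0.0, -1.7]
width: 0.396
grip_force: 35.0
[[ 0.701  0.097  0.706]
 [ 0.067 -0.995  0.071]
 [ 0.71  -0.002 -0.705]] [-0.02851991 -0.01334267 -1.67730384]
grip [ 507.37404735 -125.57109365  362.38223244] tip [ 575.16270839 -118.79280825  294.74531736]
scene [281.214086   224.87375488] [315.03401081 248.49490151] ('gouge_grip', [{'centre': [280.1, 226.0], 'conf': 0.9}]) ('gouge_tip', [{'centre': [313.5, 246.7], 'conf': 0.59}, {'centre': [191.1, 315.8], 'conf': 0.35}]) ('drawer_handle', [{'centre': [275.8, 240.1], 'conf': 0.59}])
top [364.89625728 259.69628199] [360.68473093 237.24030502] ('gouge_grip', [{'centre': [361.5, 260.4], 'conf': 0.59}]) ('gouge_tip', [{'centre': [357.6, 235.3], 'conf': 0.75}]) ('drawer_handle', [{'centre': [357.9, 237.7], 'conf': 0.36}])
[298 237]
```

View pics/s5c.png

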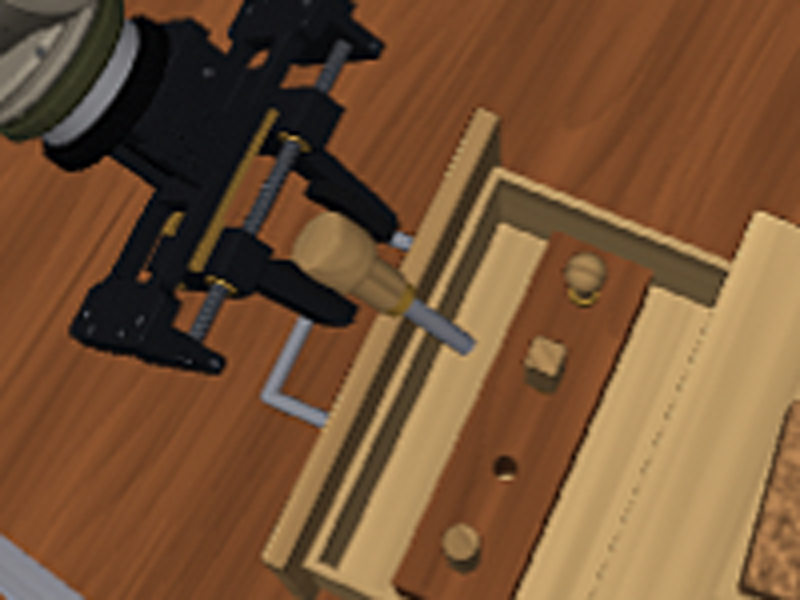

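The crop shows the cap held between the fingers and the blade point at crop (470,345), i.e. pixel (315,248). That matches the prediction for a 45° tilt. The socket is empty, the other three tools are seated and the drawer is open, so I'm handing in.

```bash
python3 -c "
from station import env
print(max(map(abs,env.read_state()['joint_vel'])));print(env.close_job())"
```

```text
0.002857437281762093
the job is handed in; nothing more can be done
None
```

The job is handed in, with no verdict returned: the drawer is open at its stop, and the mushroom gouge is held still at about 45 degrees, point down, some 120 mm above the chest's top.

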